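# Refit the hotplate's missing knob and set it

### The arm

A 6-joint arm with a two-finger parallel gripper is mounted at the origin on the work surface. World frame = base frame: x ahead of the robot, y to its left, z up, the work surface at z = 0. Lengths are in m, angles in rad, forces in N, time in s.
With the tool pointing down it reaches from about 0.225 to 0.725 m from the base axis. Payload 3.1 kg.
Tool frame: the origin (TCP) lies on the centre line of the jaws, within the pads' length; the fingertips stand 19 mm ahead of it and the grasp point (between the pads) is the TCP (nose_length is the distance from the TCP to the fingertips, in m); z points along the fingers, y is the line along which they close (so a half turn about z gives the same grasp; the last joint's range is limited). The gripper opens to 85 mm and grips with 20 to 120 N. Pads are 22 mm wide; open, the fingers measure 114 mm over their backs; the gripper's body (76 mm by 85 mm) begins 54 mm behind the grasp point. The pads swing forward as they close: fully open they stand 13 mm farther back than shut.
Start: joints at [-1.25, 0.048, 0.099, 1.622, 0, 1.443], TCP at [0.228, -0.473, 0.25] pointing down, gripper open.
Joint ranges: [-2.91, 2.91], [-0.99, 1.94], [-1.21, 1.42], [-2.12, 2.29], [-1.49, 1.47], [-3.14, 3.14]. Speed limits (rad/s): [2.79, 2.79, 3.14, 3.14, 3.14, 3.14].

### API

Orientations are given as a rotation vector (axis times angle).
In Python, from station import state, capture, camera_info, sign_off, nose_length gives the robot as it stands. The module is installed in compiled form; this text tells all that it offers.
- The arm moves only by the tool send_rows, never from a script. Its argument "targets" is a list of rows, each a list of 2 entries, a list of its own where there are three numbers: the shift along the tool's x, y, z in m, then the turn about the tool's z in degrees. In form: [[[tx, ty, tz], yaw], ...]. A call has 1 to 10 rows; each row shifts and turns the commanded pose from where the row before left it, along the tool's axes as they then stand; what a row does not reach is not made up. A row lasts 1/12 s, in which the tool goes at most 41.7 mm and 7.16 degrees, less where a joint would pass 70% of its speed; a pose out of reach is approached as far as the arm can. A call is refused whole if a number of a shift passes 0.0417 or a number of a turn 7.16, either way. A call with a gripper value outside its range is refused whole. "hand" is the finger opening in m, from 0 to 0.0854, set as the call begins (left out, the last holds). The fingers move at their own pace and stop on an object; "force" is the grip in N (left out, the last holds). Time passes only in rows, so rows that do not move let the fingers close. It gives the time, the measured TCP pose, the force, the opening and the grip force at its end, in the units of the state.
- state(): the state, without advancing time (a new reading comes with each control period).
- capture(name): name is "scene" or "top" or "wrist"; returns the picture (480x640x3 uint8, red, green, blue); there is no depth.
- camera_info(name): a dict with "mtx" (3x3 intrinsics, pixels), "xyz" and "attitude" of the camera in the world. Camera axes: x right, y up, looking along -z (the intrinsics and any distortion apply to the point x, -y, -z); pixel columns grow to the right and rows downward; lengths in m; the calibration is good to about 2 mm. A picture is of the moment at which its call begins: read the wrist's pose just before it. camera_info takes no time and is no camera call; for the wrist camera it gives the pose at the moment of the call.
- sign_off(): hands the job in; it is judged then, once.
The state is a dict: "time": time; "q": joint angles; "joint_velocities": joint speeds; "tau": joint torques, N m; "eef_pos": TCP position; "tcp_rot": TCP orientation; "contact_force": force on the tool from outside, world axes, zero at the start; "moment": the same for the moment, N m; "gripper_width": finger opening in m; "gripper_force": force on a finger pad.
Only numpy, scipy, OpenCV 4.12 (cv2) and the standard library are available. Lean on these libraries where they do the work, as an engineer would, in place of code of your own. Each camera call takes 0.05 s, during which the arm holds its last target. There are 200 camera calls.

### The job

One control knob has come off the twin hotplate: put it back on its bare spindle, flat to flat, and push it straight down until it snaps fully home. Then look at that knob's own plate, the one straight behind it: if the pan is standing on it, turn the knob clockwise all the way to full; if not, turn it anticlockwise all the way to off. Leave the other knob as it is and do not shift the pan, its lid or the jar.

Things in the scene. Friction and masses are not known exactly. Their poses are not given: they have to be found in the camera images.
- hob: Twin electric hotplate, fixed: white enamelled box 340 (x) x 440 (y) x 75 mm high, origin under its centre, x pointing away from its user. On a metal strip along its front (-x) top edge stand two control spindles, 125 mm before the centre, 105 mm to either side. Behind each, 65 mm beyond the centre, is the plate that it works: black, 175 mm in diameter, its top 12 mm above the box.
- stem_seat (a point): On the axis of the bare steel spindle, 2 mm above the strip: where the centre of the knob's underside lies when the knob is fully home. The frame turns with the spindle: z is up, x points out of the spindle's flat, which is the way the knob's pointer must point when it goes on.
- stem_tip (a point): Centre of the top of the bare spindle, 26 mm above stem_seat. The spindle is upright, 12 mm in diameter, D-shaped, with one flat 2.5 mm from its axis on the +x side; the top 5 mm taper to about 7 mm. A groove for the knob's catch crosses its round back (-x) 7 to 15 mm above stem_seat.
- stem (a joint): Turn of the bare spindle in rad, clockwise seen from above. 0 (a stop) is off: its flat faces straight away from the user, to a small printed ring mark. 1.57 (a stop) is full: it faces right, to the wide end of a printed wedge. It starts somewhere between, turns against a friction of about 0.03 N m and stays where it is left.
- bare_plate (a point): Centre of the top of the plate that the bare spindle works, 190 mm behind that spindle.
- knob: The loose black knob, 90 g, lying on the table underside down. Origin at the centre of its underside, z up along its axis, x along its pointer. A round skirt, 66 mm in diameter, 12 mm high, carries a grip bar 62 mm long (x) and 20 mm wide (y) with upright sides, its top 44 mm above the underside. A white line on the +x half of the bar's top and on its +x end is the pointer.
- knob_bore (a point): Mouth of the bore, on the knob's axis 4 mm above its underside. D-shaped, 12.9 mm across, its flat 2.9 mm from the axis on the pointer's (+x) side: it fits one way round only, with about 0.1 rad of play. It ends 26 mm above the underside. A spring catch meets the spindle's tip some 14 mm before home, takes 5 to 15 N to push on, and snaps into the groove over the last 3 mm.
- fitted (a joint): Turn of the other knob, still in place, in rad, clockwise from above: 0 is off, as it starts and must stay.
- fitted_top (a point): Centre of the top of the other knob's grip bar, 46 mm above the control strip; the same shape as the loose knob. x along its pointer.
- pan: White enamel pan with blue rim and two blue ear handles, 160 mm in diameter (205 mm over the ears), 76 mm high, 0.9 kg, standing on one of the two plates. Origin under its centre.
- pan_lid: The pan's white enamel lid, 166 mm in diameter, 38 mm high at its knob, lying on the plate where the pan is not. Origin under its centre.
- jar: Closed jar of red preserve with a brass-coloured cap, 76 mm in diameter, 120 mm high, standing on the table at the other side of the hotplate from the loose knob. Origin under its centre.
There are look-alikes about, which are no part of the job. Leave any yellow look-alike of the pan alone.

How it is judged:
On the way:
1. the knob is fully home on the bare spindle, snapped on, pointer and flat in line (z of knob in the frame of stem_seat below 0.0025 m and horizontal distance between knob and stem_seat below 0.003 m and angle between the x axis of knob and the x axis of stem_seat, either way round below 0.25 rad), for 0.2 s.
At the end, for the whole second after the job is handed in: The knob is snapped fully home on the bare spindle (within 2.5 mm of depth, 3 mm of axis), upright, flat to flat, at rest. Spindle within 0.15 rad of full if the pan stands on its plate, else of off. Other knob still off (0.15 rad); pan, lid, jar within 20 mm of their start (all of step 1 and angle between knob's own z axis and vertical below 0.1 rad and linear speed of knob below 0.02 m/s and ((horizontal distance between pan and bare_plate below 0.08 m and value of joint stem above 1.42 rad) or (horizontal distance between pan and bare_plate above 0.08 m and value of joint stem below 0.15 rad)) and value of joint fitted below 0.15 rad and distance of each of pan, pan_lid, jar from where it was at the start of the episode below 0.02 m); the robot touches nothing.
It fails at once if the other knob is turned (value of joint fitted above 0.2 rad).
It fails at once if the pan, its lid or the jar is shifted (distance of any of pan, pan_lid, jar from where it was at the start of the episode above 0.03 m).
It also fails if it takes over 43 s, if anything falls off the work surface, if the arm or the gripper's body presses on something with over 40 N, if the wrist force passes 120 N, or if a joint passes its speed limit or range.

## Working session

There is one attempt and no reset: what is moved stays moved. The work goes in short steps, Python scripts to look and compute and a tool call to move; the robot and the scene stay as the last step left them, time stands still between calls to the robot, and variables do not carry over. Pictures are saved under pics/ and viewed, at most 10 in all, crops included, and the job is handed in when it is done.

Besides the shell and the picture viewer there is one more tool, called after ">>>" as a command line: name --argument value ..., lists and objects as JSON in quotes. send_rows: Moves the arm, as the interface text tells. Its arguments: {"type":"object","properties":{"targets":{"type":"array","items":{"type":"array"}},"hand":{"type":"number"},"force":{"type":"number"}},"required":["targets"]}

```bash
mkdir -p pics; cat > h.py <<'E'
import numpy as np, cv2
from scipy.spatial.transform import Rotation as R
from station import state, capture, camera_info, sign_off, nose_length
def save(n,im): cv2.imwrite('pics/'+n, im[:,:,::-1])
def att(a):
    a=np.array(a,float)
    return a if a.shape==(3,3) else R.from_rotvec(a).as_matrix()
def ray(ci,u,v):
    K=np.array(ci['mtx']); d=np.linalg.inv(K)@[u,v,1]; d=np.array([d[0],-d[1],-d[2]])
    return np.array(ci['xyz']), att(ci['attitude'])@d
def plane(ci,u,v,z):
    o,d=ray(ci,u,v); return o+d*(z-o[2])/d[2]
def tri(c1,p1,c2,p2):
    o1,d1=ray(c1,*p1);o2,d2=ray(c2,*p2)
    A=np.stack([d1,-d2],1); t=np.linalg.lstsq(A,o2-o1,rcond=None)[0]
    a=o1+d1*t[0];b=o2+d2*t[1]; return (a+b)/2,np.linalg.norm(a-b)
def proj(ci,p):
    q=att(ci['attitude']).T@(np.array(p)-ci['xyz']); q=np.array([q[0],-q[1],-q[2]]); w=np.array(ci['mtx'])@q; return w[:2]/w[2]
E
python3 - <<'E'
from h import *
print(state(), nose_length)
for n in ['scene','top','wrist']: print(n,camera_info(n))
a=capture('scene');b=capture('top');save('s0.png',a);save('t0.png',b)
E
```

```text
{'time': 0.0, 'q': array([-1.24977936e+00,  4.87280202e-02,  9.76200951e-02,  1.62198258e+00,
        1.23090149e-06,  1.44303188e+00]), 'joint_velocities': array([ 1.11878069e-04, -1.39656500e-03, -4.05495085e-04,  8.44397553e-05,
        1.02089247e-04,  1.26411412e-03]), 'tau': array([-7.25448317e-04, -3.38778269e+01,  3.20016718e+01,  2.01947952e-02,
       -2.12933764e-04,  1.40428778e-06]), 'eef_pos': array([ 0.22761131, -0.47248314,  0.24914007]), 'tcp_rot': array([-3.06060613e+00, -6.98535143e-01,  3.45494277e-04]), 'contact_force': array([-0.72542332, -0.06283978,  0.15504028]), 'moment': array([-0.02183266, -0.01257509,  0.08724987]), 'gripper_force': 0.0, 'gripper_width': 0.08524253728366342} 0.019
scene {'mtx': array([[439.68899574,   0.        , 319.14323503],
       [  0.        , 439.68899574, 232.78801325],
       [  0.        ,   0.        ,   1.        ]]), 'xyz': array([ 1.36048955, -0.28703583,  0.69845396]), 'attitude': array([0.83676458, 0.59730128, 1.11697108])}
top {'mtx': array([[612.40672194,   0.        , 316.89853157],
       [  0.        , 612.40672194, 240.3642196 ],
       [  0.        ,   0.        ,   1.        ]]), 'xyz': array([0.42979896, 0.01474862, 1.2345539 ]), 'attitude': array([ 0.06752345, -0.11286468, -1.58063224])}
wrist {'mtx': array([[365.40504297,   0.        , 313.14875352],
       [  0.        , 365.40504297, 236.94228159],
       [  0.        ,   0.        ,   1.        ]]), 'xyz': array([ 0.28963261, -0.44192537,  0.37314697]), 'attitude': array([-0.2447739 ,  0.15724751, -1.11495933])}
```

View pics/t0.png

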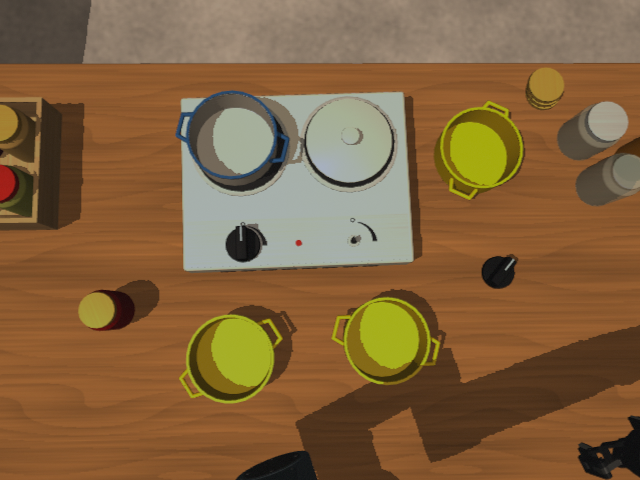

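View pics/s0.png

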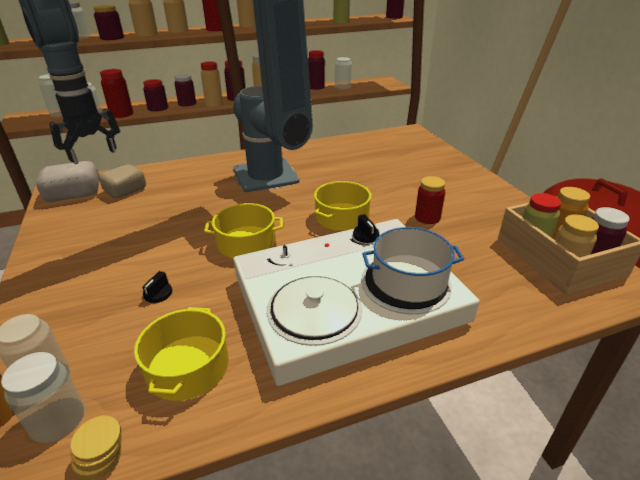

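Top view: the bare spindle is at (354,240), with the lid on the plate behind it (350,140). The pan is on the other plate, so the goal is off. The loose knob is at (498,272), its pointer towards (515,257). The fitted knob is at (243,243). In the scene view the loose knob is at (157,287) and the spindle at (285,252).

```bash
python3 - <<'E'
from h import *
t=cv2.imread('pics/t0.png');s=cv2.imread('pics/s0.png');ct=camera_info('top');cs=camera_info('scene')
m=(t.max(2)<60).astype(np.uint8)
def comp(m,u,v,r):
    w=np.zeros_like(m);cv2.circle(w,(u,v),r,1,-1);n,l,st,c=cv2.connectedComponentsWithStats(m&w)
    i=1+np.argmax(st[1:,4]);return c[i],st[i]
print('knob dark',comp(m,498,272,28)); print('fitted',comp(m,243,243,30));print('tip',comp(m,354,240,8))
print('knob c z=.02',plane(ct,*comp(m,498,272,28)[0],.02))
print('spindle z=.1',plane(ct,354,238,.1),'tri',tri(ct,(354,238),cs,(286,247)))
print('fitted top',tri(ct,(241,236),cs,(366,224)), 'knobtop tri',tri(ct,(503,266),cs,(157,279)))
print('pointer', plane(ct,516,256,.044)-plane(ct,503,266,.044))
# hob corners top
for p in [(181,97),(404,93),(412,262),(184,269)]: print(p,plane(ct,*p,.075))
cv2.imwrite('pics/c1.png',np.hstack([cv2.resize(t[195:285,200:320],(400,300),interpolation=2),cv2.resize(t[205:265,310:390],(400,300),interpolation=2)]))
E
```

```text
knob dark (array([497.890625  , 271.55769231]), array([482, 256,  35,  32, 832], dtype=int32))
fitted (array([242.87946429, 244.390625  ]), array([226, 226,  34,  36, 896], dtype=int32))
tip (array([353.22727273, 240.09090909]), array([351, 237,   6,   6,  22], dtype=int32))
knob c z=.02 [ 0.50293769 -0.38290229  0.02      ]
spindle z=.1 [ 0.56404428 -0.08832936  0.1       ] tri (array([ 0.56449398, -0.08700657,  0.09951632]), np.float64(0.002839780289058733))
fitted top (array([0.56670725, 0.11797875, 0.11705117]), np.float64(0.005762130523623652)) knobtop tri (array([ 0.51220696, -0.38107829,  0.04957966]), np.float64(0.005237862573228824))
pointer [ 0.01943114 -0.02679905  0.        ]
(181, 97) [0.84686037 0.24130108 0.075     ]
(404, 93) [ 0.85353473 -0.19514369  0.075     ]
(412, 262) [ 0.519788   -0.20051408  0.075     ]
(184, 269) [0.51141055 0.2317155  0.075     ]
```

```bash
cat >> h.py <<'E'
def go(p,yaw):
    """total shift in present tool axes (m), then turn about tool z (deg); yaw = world angle of tool x, deg"""
    s=state();M=R.from_rotvec(s['tcp_rot']).as_matrix();d=M.T@(np.array(p)-s['eef_pos'])
    a=np.degrees(np.arctan2(M[1,0],M[0,0])); t=(-(yaw-a)+180)%360-180
    print('t',round(s['time'],2),'at',s['eef_pos'].round(4),'yaw',a.round(2),'z',M[:,2].round(4),'shift',d.round(4),'turn',round(t,2),'F',s['contact_force'].round(1),'w',round(s['gripper_width'],4))
E
python3 - <<'E'
from h import *
go([.49,-.40,.20],126)
ci=camera_info('wrist');M=R.from_rotvec(state()['tcp_rot']).as_matrix()
print(M.T@(np.array(ci['xyz'])-state()['eef_pos']), M.T@att(ci['attitude'])@[0,0,-1])
E
```

```text
t 0.1 at [ 0.2276 -0.4725  0.2492] yaw 25.71 z [-7.0e-04  2.1e-03 -1.0e+00] shift [0.2679 0.0486 0.0492] turn -100.29 F [-0.5 -0.7 -0.7] w 0.0851
[ 0.06920124 -0.00089489 -0.12403125] [-2.72733323e-01 -5.00570707e-04  9.62089541e-01]
```

>>> send_rows --targets '[[[0.0383, 0.007, 0.007], 0], [[0.0383, 0.007, 0.007], 0], [[0.0383, 0.007, 0.007], 0], [[0.0383, 0.007, 0.007], 0], [[0.0383, 0.007, 0.007], 0], [[0.0383, 0.007, 0.007], 0], [[0.0383, 0.007, 0.007], 0], [[0, 0, 0], -7.16], [[0, 0, 0], -7.16], [[0, 0, 0], -7.16]]'

```text
time: 0.93
eef_pos: [0.4912, -0.3997, 0.1995]
tcp_rot: [-2.871, -1.268, 0.002]
contact_force: [0.3, 0.0, 0.3]
gripper_width: 0.0854
gripper_force: 0.0
```

>>> send_rows --targets '[[[0, 0, 0], -7.16], [[0, 0, 0], -7.16], [[0, 0, 0], -7.16], [[0, 0, 0], -7.16], [[0, 0, 0], -7.16], [[0, 0, 0], -7.16], [[0, 0, 0], -7.16], [[0, 0, 0], -7.16], [[0, 0, 0], -7.16], [[0, 0, 0], -7.16]]'

```text
time: 1.77
eef_pos: [0.4903, -0.4005, 0.2004]
tcp_rot: [-1.59, -2.708, -0.001]
contact_force: [-0.3, 0.5, -0.2]
gripper_width: 0.0853
gripper_force: 0.0
```

>>> send_rows --targets '[[[0, 0, 0], -7.16], [[0, 0, 0], 0], [[0, 0, 0], 0]]'

```text
time: 2.02
eef_pos: [0.4904, -0.4006, 0.2006]
tcp_rot: [-1.431, -2.795, -0.001]
contact_force: [0.4, -0.9, -0.4]
gripper_width: 0.0852
gripper_force: 0.0
```

```bash
python3 - <<'E'
from h import *
import pickle
go([.49,-.40,.20],126)
ci=camera_info('wrist');a=capture('wrist');save('w1.png',a);pickle.dump(ci,open('w1.pkl','wb'))
print(proj(ci,[.503,-.383,0]))
E
```

```text
t 2.02 at [ 0.4904 -0.4006  0.2006] yaw 125.77 z [-9.e-04  9.e-04 -1.e+00] shift [0.0007 0.     0.0006] turn -0.23 F [ 0.4 -0.9 -0.4] w 0.0852
[335.82706811 206.50299196]
```

View pics/w1.png

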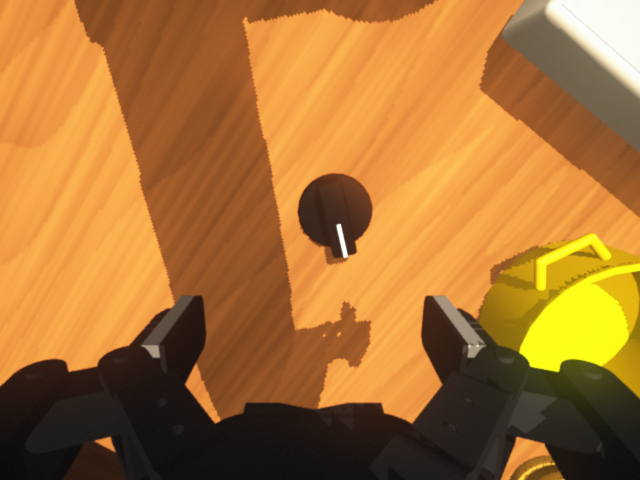

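The knob's skirt is centred near (336,208). Its white pointer line runs (340,225)-(345,257), pointing towards the robot side as planned.

>>> send_rows --targets '[[[-0.025, 0.01, 0.02], 0], [[-0.025, 0.01, 0.02], 0], [[0, 0, 0], 0], [[0, 0, 0], 0]]'

```text
time: 2.4
eef_pos: [0.5353, -0.4286, 0.1565]
tcp_rot: [-1.426, -2.791, -0.004]
contact_force: [-0.3, 0.5, 1.1]
gripper_width: 0.0853
gripper_force: 0.0
```

```bash
cat >> h.py <<'E'
def knobfeat(im,u,v,r,wh=170,dk=70):
    w=np.zeros(im.shape[:2],np.uint8);cv2.circle(w,(int(u),int(v)),r,1,-1)
    m=((im.max(2)<dk)|((im.min(2)>wh))).astype(np.uint8)&w
    n,l,st,c=cv2.connectedComponentsWithStats(m);i=1+np.argmax(st[1:,4])
    wm=((im.min(2)>wh)&(w>0)).astype(np.uint8)
    n,l2,s2,c2=cv2.connectedComponentsWithStats(wm);
    j=1+np.argmax(s2[1:,4]);ys,xs=np.nonzero(l2==j)
    vx,vy,x0,y0=cv2.fitLine(np.stack([xs,ys],1).astype(np.float32),2,0,.01,.01).ravel()
    if vy<0: vx,vy=-vx,-vy
    tt=(xs-x0)*vx+(ys-y0)*vy
    return dict(c=c[i],box=st[i],line=[(x0+vx*q,y0+vy*q) for q in (tt.min(),tt.max())],n=s2[j,4])
E
python3 - <<'E'
from h import *
import pickle
go([.49,-.40,.20],126)
ci=camera_info('wrist');a=capture('wrist');save('w2.png',a);pickle.dump(ci,open('w2.pkl','wb'))
c1=pickle.load(open('w1.pkl','rb'));b=cv2.imread('pics/w1.png')[:,:,::-1]
p=proj(ci,[.503,-.383,.02]);print(p)
f1=knobfeat(b,336,212,52);f2=knobfeat(a,*p,58);print(f1,f2)
for e in (0,1):print(tri(c1,f1['line'][e],ci,f2['line'][e]))
for c,f in((c1,f1),(ci,f2)):
  P=[plane(c,*q,.044) for q in f['line']];d=P[1]-P[0];print(P,np.degrees(np.arctan2(d[1],d[0])),np.linalg.norm(d),'c',plane(c,*f['c'],.015))
x,y=map(int,p);A=cv2.resize(a[y-60:y+60,x-60:x+60],(400,400),interpolation=2);B=cv2.resize(b[150:270,276:396],(400,400),interpolation=2);save('c2.png',np.hstack([B,A]));print(x,y)
E
```

```text
t 2.4 at [ 0.5353 -0.4286  0.1565] yaw 125.87 z [-0.0057  0.0055 -1.    ] shift [ 0.0501 -0.02   -0.0431] turn -0.13 F [-0.3  0.5  1.1] w 0.0853
[313.88533332 156.11015165]
{'c': array([323.69654817, 222.68109222]), 'box': array([ 299,  189,   56,   68, 1941], dtype=int32), 'line': [(np.float64(338.0015464374035), np.float64(223.99965191665703)), (np.float64(345.45442174923534), np.float64(257.1227581393))], 'n': np.int32(147)} {'c': array([290.063593  , 182.96502385]), 'box': array([268, 158,  40,  45, 629], dtype=int32), 'line': [(np.float64(312.53192143500627), np.float64(166.87540586949925)), (np.float64(322.6523300393502), np.float64(210.08143576932673))], 'n': np.int32(241)}
(array([ 0.50554564, -0.38795342,  0.04412267]), np.float64(6.081271237654751e-05))
(array([ 0.52773794, -0.40718123,  0.04132209]), np.float64(0.00010079828965328295))
[array([ 0.50558519, -0.38794634,  0.044     ]), array([ 0.52702599, -0.40653872,  0.044     ])] -40.93017884230756 0.02837930826095449 c [ 0.50051795 -0.39883064  0.015     ]
[array([ 0.50553552, -0.3879877 ,  0.044     ]), array([ 0.52735239, -0.40683725,  0.044     ])] -40.82667282116081 0.028831947991925604 c [ 0.50028952 -0.40875392  0.015     ]
313 156
```

View pics/c2.png

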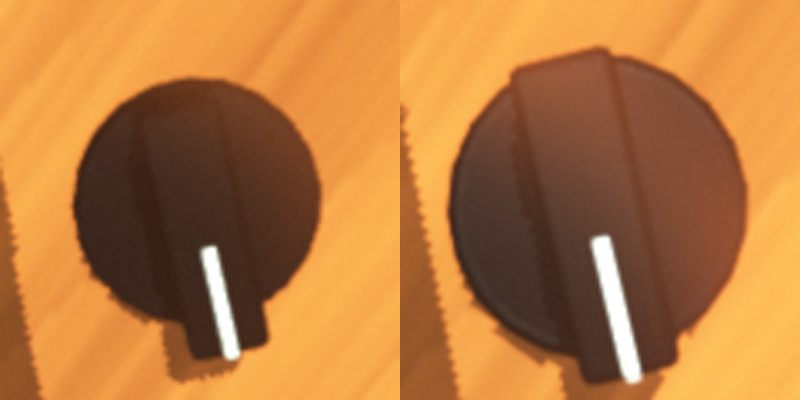

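Both crops show the knob cleanly; the line's inner end triangulates to z=0.044, as it should. In the right-hand crop the skirt circle is centred at (598,207), and the bar's back corners are at (513,75) and (608,48).

```bash
python3 - <<'E'
from h import *
import pickle
c2=pickle.load(open('w2.pkl','rb'));c1=pickle.load(open('w1.pkl','rb'))
f=lambda x,y:(253+(x-400)*.3,96+y*.3); g=lambda x,y:(276+x*.3,150+y*.3)
d=np.array([.756,-.655,0])
print('skirt',plane(c2,*f(598,207),.010),plane(c1,*g(198,200),.010))
b=plane(c2,*f(560.5,61.5),.044);print('back',b,b+.031*d)
print('front from c1',plane(c1,345.45,257.1,.0413)-.031*d)
go([.5035,-.3865,.10],139)
E
```

```text
skirt [ 0.50324509 -0.38517918  0.01      ] [ 0.50292013 -0.38450822  0.01      ]
back [ 0.48124789 -0.36629227  0.044     ] [ 0.50468389 -0.38659727  0.044     ]
front from c1 [ 0.50431696 -0.38682303  0.0413    ]
t 2.45 at [ 0.5355 -0.4289  0.1593] yaw 125.88 z [-0.003   0.0028 -1.    ] shift [ 0.0529 -0.001   0.0595] turn -13.12 F [0.3 0.1 1. ] w 0.0854
```

>>> send_rows --targets '[[[0.0266, 0, 0.02], 0], [[0.0266, 0, 0.02], 0], [[0, 0, 0.02], -6.6], [[0, 0, 0.02], -6.6], [[0, 0, 0], 0], [[0, 0, 0], 0]]' --hand 0.05

```text
time: 2.95
eef_pos: [0.5042, -0.386, 0.0824]
tcp_rot: [1.102, 2.942, -0.0]
contact_force: [0.8, -0.3, 0.5]
gripper_width: 0.0504
gripper_force: 0.0
```

```bash
python3 - <<'E'
from h import *
go([.504,-.386,.036],139.1)
E
```

```text
t 2.95 at [ 0.5042 -0.386   0.0824] yaw 138.95 z [ 0.e+00 -1.e-04 -1.e+00] shift [ 0.0002 -0.0001  0.0464] turn -0.15 F [ 0.8 -0.3  0.5] w 0.0504
```

>>> send_rows --targets '[[[0, 0, 0.016], 0], [[0, 0, 0.015], 0], [[0, 0, 0.01], 0], [[0, 0, 0.005], 0], [[0, 0, 0], 0]]'

```text
time: 3.37
eef_pos: [0.5048, -0.3866, 0.0355]
tcp_rot: [-1.098, -2.943, -0.0]
contact_force: [-0.2, -0.1, 0.3]
gripper_width: 0.0501
gripper_force: 0.0
```

>>> send_rows --targets '[[[0, 0, 0], 0], [[0, 0, 0], 0], [[0, 0, 0], 0], [[0, 0, 0], 0], [[0, 0, 0], 0], [[0, 0, 0], 0]]' --hand 0.0 --force 60

```text
time: 3.87
eef_pos: [0.5058, -0.3873, 0.037]
tcp_rot: [1.095, 2.942, -0.002]
contact_force: [-0.2, 0.4, 6.1]
gripper_width: 0.0188
gripper_force: 59.7
```

>>> send_rows --targets '[[[0, 0, -0.02], 0], [[0, 0, -0.035], 0], [[0, 0, -0.035], 0], [[0, 0, -0.035], 0], [[0, 0, -0.035], 0], [[0, 0, 0], 0], [[0, 0, 0], 0]]'

```text
time: 4.45
eef_pos: [0.5061, -0.3876, 0.1984]
tcp_rot: [1.094, 2.939, -0.004]
contact_force: [-1.1, 0.7, -1.0]
gripper_width: 0.0188
gripper_force: 59.1
```

```bash
python3 - <<'E'
from h import *
import pickle
go([.617,-.134,.20],139)
ci=camera_info('wrist');a=capture('wrist');save('w3.png',a);pickle.dump(ci,open('w3.pkl','wb'))
E
```

```text
t 4.45 at [ 0.5061 -0.3876  0.1984] yaw 139.15 z [ 0.0042 -0.004  -1.    ] shift [ 0.0819  0.2644 -0.0022] turn 0.15 F [-1.1  0.7 -1. ] w 0.0188
```

View pics/w3.png

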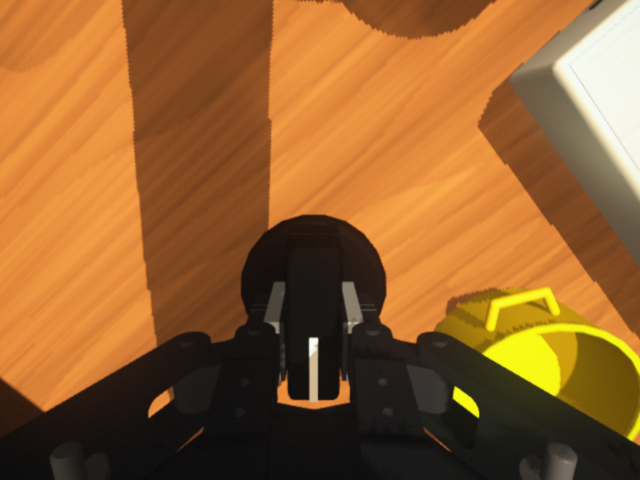

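The knob is held upright. Skirt edges are at u=241 and 386 and v=215; the white line runs from v=337 to 402 at u=314, with the jaws either side of the bar.

```bash
python3 - <<'E'
from h import *
import pickle
ci=camera_info('wrist');s=state();M=R.from_rotvec(s['tcp_rot']).as_matrix()
def tool(u,v,z):
    o,d=ray(ci,u,v);o=M.T@(o-s['eef_pos']);d=M.T@d;return (o+d*(z-o[2])/d[2]).round(4)
print('edge',tool(313.5,215,.037)-[.033,0,0],tool(313.5,215,.025)-[.033,0,0])
print('L/R',tool(241,283,.025),tool(386,283,.025),tool(241,283,.037),tool(386,283,.037))
print('line',tool(314,337,-.007),tool(314,402,-.007))
E
```

```text
edge [0.0015 0.0006 0.037 ] [0.0042 0.0006 0.025 ]
L/R [ 0.0067 -0.0313  0.025 ] [0.0066 0.0324 0.025 ] [ 0.0016 -0.0339  0.037 ] [0.0015 0.035  0.037 ]
line [-0.0008  0.0007 -0.007 ] [-0.0287  0.0007 -0.007 ]
```

>>> send_rows --targets '[[[0.01, 0.033, 0], 0], [[0.01, 0.033, 0], 0], [[0.01, 0.033, 0], 0], [[0.01, 0.033, 0], 0], [[0.01, 0.033, 0], 0], [[0.01, 0.033, 0], 0], [[0.01, 0.033, 0], 0], [[0.012, 0.033, 0], 0], [[0, 0, 0], 0], [[0, 0, 0], 0]]'

```text
time: 5.33
eef_pos: [0.6145, -0.1305, 0.1917]
tcp_rot: [-1.088, -2.941, 0.001]
contact_force: [-0.3, -0.1, -2.0]
gripper_width: 0.0187
gripper_force: 59.3
```

```bash
python3 - <<'E'
from h import *
import pickle
go([.617,-.134,.20],139)
ci=camera_info('wrist');a=capture('wrist');save('w4.png',a);pickle.dump(ci,open('w4.pkl','wb'))
print(proj(ci,[.564,-.088,.1]))
E
```

```text
t 5.33 at [ 0.6145 -0.1305  0.1917] yaw 139.38 z [-0.0059  0.0017 -1.    ] shift [-0.0041 -0.0011 -0.0083] turn 0.38 F [-0.3 -0.1 -2. ] w 0.0187
[311.67055316 141.45961727]
```

View pics/w4.png

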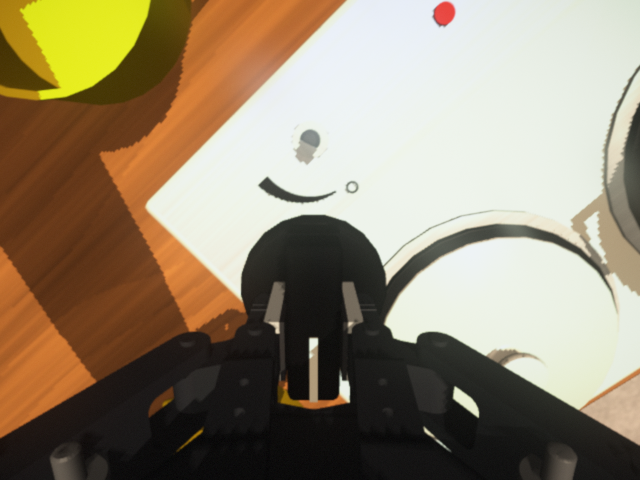

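The bare spindle is at (310,138), the ring mark (off) at (351,187), and the wedge's wide end (full) at (264,184). The lid is on this knob's plate.

>>> send_rows --targets '[[[0, -0.02, 0.01], 0], [[0, -0.02, 0.01], 0], [[0, 0, 0.01], 0], [[0, 0, 0], 0], [[0, 0, 0], 0]]'

```text
time: 5.8
eef_pos: [0.588, -0.164, 0.1634]
tcp_rot: [-1.098, -2.94, -0.001]
contact_force: [-0.6, -0.2, -0.1]
gripper_width: 0.019
gripper_force: 59.3
```

```bash
python3 - <<'E'
from h import *
import pickle
go([.617,-.134,.20],139)
ci=camera_info('wrist');a=capture('wrist');save('w5.png',a);pickle.dump(ci,open('w5.pkl','wb'))
b=cv2.imread('pics/w4.png')[:,:,::-1]
p=proj(ci,[.564,-.088,.1]);print(p);x,y=map(int,p)
A=cv2.resize(b[110:170,280:340],(400,400),interpolation=cv2.INTER_CUBIC);B=cv2.resize(a[y-30:y+30,x-30:x+30],(400,400),interpolation=cv2.INTER_CUBIC);save('c5.png',np.hstack([A,B]));print(x-30,y-30)
E
```

```text
t 5.8 at [ 0.588  -0.164   0.1634] yaw 139.04 z [-0.0032  0.0017 -1.    ] shift [-0.0021  0.0416 -0.0366] turn 0.04 F [-0.6 -0.2 -0.1] w 0.019
[396.38948021 137.93530308]
366 107
```

View pics/c5.png

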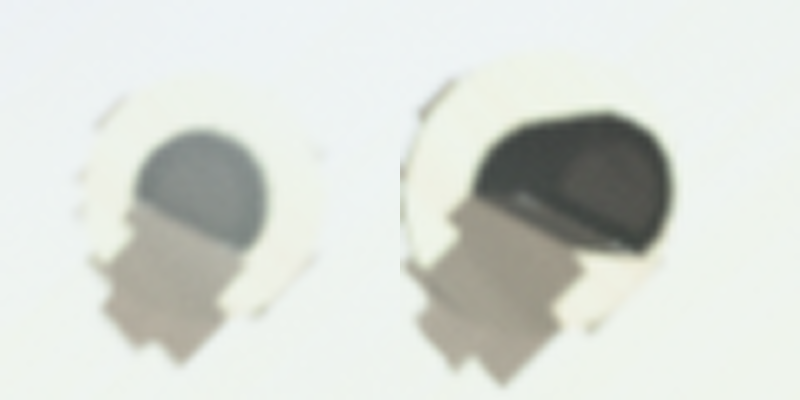

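```bash
python3 - <<'E'
from h import *
import pickle
c4=pickle.load(open('w4.pkl','rb'));c5=pickle.load(open('w5.pkl','rb'))
f=lambda x,y:(280+x*.15,110+y*.15); g=lambda x,y:(366+(x-400)*.15,107+y*.15)
print(c4['xyz'],[plane(c4,*f(201,194),z) for z in(.08,.103)])
P,e=tri(c4,f(201,194),c5,g(612,185));print('tip',P,e)
print('base from view2',plane(c5,*g(545,180),.078),'tip',plane(c5,*g(612,185),.103))
for c,q,a,b,z in((c4,f,(137,200),(243,250),.09),(c5,g,(475,196),(580,243),.079)):
  A=plane(c,*q(*a),z);B=plane(c,*q(*b),z);d=B-A;print('chord',np.linalg.norm(d),'normal',np.degrees(np.arctan2(d[1],d[0]))+90,np.degrees(np.arctan2(d[1],d[0]))-90, 'mid',(A+B)/2)
print('ring',plane(c4,351.5,187,.076)-P,'wedge',plane(c4,264,184,.076)-P)
c=np.array([P[0],P[1]])
E
```

```text
[ 0.56264406 -0.08490414  0.31610949] [array([ 0.56242696, -0.08807666,  0.08      ]), array([ 0.56244811, -0.08776761,  0.103     ])]
tip [ 0.5623876  -0.08767097  0.10638909] 0.00016322553248075865
base from view2 [ 0.56247785 -0.08679321  0.078     ] tip [ 0.56281472 -0.08705045  0.103     ]
chord 0.010471864618518675 normal 114.73784223115665 -65.26215776884335 mid [ 0.5638433  -0.09044722  0.09      ]
chord 0.009651863439461334 normal 116.0626761765385 -63.9373238234615 mid [ 0.56390064 -0.0899652   0.079     ]
ring [ 0.04073845  0.00028844 -0.03038909] wedge [ 0.00184971 -0.04199689 -0.03038909]
```

>>> send_rows --targets '[[[0, 0, 0], 5.9], [[0, 0, 0], 5.9], [[0, 0, 0], 5.9], [[0, 0, 0], 6.0], [[0, 0, 0], 0], [[0, 0, 0], 0]]'

```text
time: 6.35
eef_pos: [0.59, -0.1633, 0.166]
tcp_rot: [1.673, 2.658, 0.001]
contact_force: [0.5, 0.1, -0.6]
gripper_width: 0.0193
gripper_force: 59.2
```

```bash
python3 - <<'E'
from h import *
go([.5628,-.0896,.150],115.3)
E
```

```text
t 6.35 at [ 0.59   -0.1633  0.166 ] yaw 115.63 z [ 1.3e-03 -3.0e-04 -1.0e+00] shift [0.0782 0.0073 0.016 ] turn 0.33 F [ 0.5  0.1 -0.6] w 0.0193
```

>>> send_rows --targets '[[[0.0262, 0.0024, 0], 0], [[0.026, 0.0025, 0], 0], [[0.026, 0.0024, 0], 0.3], [[0, 0, 0.008], 0], [[0, 0, 0.008], 0], [[0, 0, 0], 0], [[0, 0, 0], 0], [[0, 0, 0], 0], [[0, 0, 0], 0]]'

```text
time: 7.1
eef_pos: [0.5627, -0.0905, 0.1495]
tcp_rot: [1.685, 2.651, 0.0]
contact_force: [-0.2, -0.4, -0.7]
gripper_width: 0.0191
gripper_force: 59.2
```

```bash
python3 - <<'E'
from h import *
go([.5628,-.0896,.147],115.3)
ci=camera_info('wrist');a=capture('wrist')
s=capture('scene');cs=camera_info('scene');p=proj(cs,[.5625,-.0875,.11]);print(p);x,y=map(int,p)
A=cv2.resize(a[200:440,200:440],(400,400),interpolation=2);B=cv2.resize(s[y-35:y+35,x-35:x+35],(400,400),interpolation=2);save('c6.png',np.hstack([A,B]))
E
```

```text
t 7.1 at [ 0.5627 -0.0905  0.1495] yaw 115.11 z [ 3.e-04 -2.e-04 -1.e+00] shift [0.0008 0.0005 0.0025] turn -0.19 F [-0.2 -0.4 -0.7] w 0.0191
[284.69203727 242.87474919]
```

View pics/c6.png

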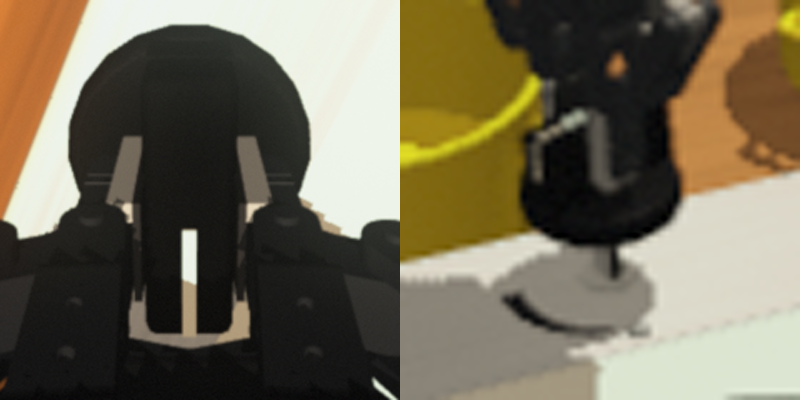

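The knob is still held as before, and the scene crop shows the spindle just under the skirt at about (612,260). I'm lowering in small steps and watching the force.

>>> send_rows --targets '[[[0.0008, 0.0005, 0.003], 0], [[0, 0, 0.003], 0], [[0, 0, 0.003], 0], [[0, 0, 0.003], 0], [[0, 0, 0], 0], [[0, 0, 0], 0]]'

```text
time: 7.7
eef_pos: [0.5621, -0.0886, 0.1368]
tcp_rot: [-1.684, -2.651, 0.001]
contact_force: [-0.9, -0.0, -0.7]
gripper_width: 0.0185
gripper_force: 59.2
```

>>> send_rows --targets '[[[0, 0, 0.002], 0], [[0, 0, 0.002], 0], [[0, 0, 0.002], 0], [[0, 0, 0], 0]]'

```text
time: 8.03
eef_pos: [0.5632, -0.0895, 0.1315]
tcp_rot: [1.684, 2.65, -0.001]
contact_force: [1.7, -2.4, -0.0]
gripper_width: 0.0189
gripper_force: 59.4
```

```bash
python3 - <<'E'
from h import *
go([.5628,-.0896,.114],115.3); print(state()['moment'])
E
```

```text
t 8.03 at [ 0.5632 -0.0895  0.1315] yaw 115.14 z [ 0.0017 -0.0018 -1.    ] shift [ 0.0001 -0.0004  0.0175] turn -0.16 F [ 1.7 -2.4 -0. ] w 0.0189
[-0.47525414 -0.33244789  0.00120038]
```

>>> send_rows --targets '[[[-0.0007, 0, 0.002], 0], [[0, 0, 0.002], 0], [[0, 0, 0.001], 0], [[0, 0, 0], 0]]'

```text
time: 8.37
eef_pos: [0.5632, -0.09, 0.1267]
tcp_rot: [1.684, 2.65, -0.001]
contact_force: [2.5, -3.3, 0.6]
gripper_width: 0.0192
gripper_force: 59.6
```

```bash
python3 - <<'E'
from h import *
go([.5628,-.0896,.114],115.3); print(state()['moment'])
E
```

```text
t 8.37 at [ 0.5632 -0.09    0.1267] yaw 115.13 z [ 0.0012 -0.0013 -1.    ] shift [ 0.0005 -0.0002  0.0127] turn -0.17 F [ 2.5 -3.3  0.6] w 0.0192
[-0.69151623 -0.34218816 -0.06301736]
```

Entering well: little vertical force, with a small sideways push along tool −x. I'll ease that way and go on.

>>> send_rows --targets '[[[-0.0007, 0.0002, 0.002], 0], [[0, 0, 0.002], 0], [[0, 0, 0.002], 0], [[0, 0, 0], 0]]'

```text
time: 8.7
eef_pos: [0.5633, -0.0901, 0.1196]
tcp_rot: [1.684, 2.652, -0.001]
contact_force: [1.7, -3.3, -0.4]
gripper_width: 0.0188
gripper_force: 59.5
```

>>> send_rows --targets '[[[0, 0, 0.002], 0], [[0, 0, 0.002], 0], [[0, 0, 0.001], 0], [[0, 0, 0], 0]]'

```text
time: 9.03
eef_pos: [0.5631, -0.0902, 0.1146]
tcp_rot: [-1.685, -2.652, 0.001]
contact_force: [2.1, -3.7, -0.6]
gripper_width: 0.0192
gripper_force: 59.3
```

```bash
python3 - <<'E'
from h import *
go([.5628,-.0896,.114],115.3); print(state()['moment'])
E
```

```text
t 9.03 at [ 0.5631 -0.0902  0.1146] yaw 115.14 z [-5.e-04 -5.e-04 -1.e+00] shift [ 0.0007 -0.      0.0006] turn -0.16 F [ 2.1 -3.7 -0.6] w 0.0192
[-0.73073949 -0.50319937  0.0069038 ]
```

>>> send_rows --targets '[[[0, 0, 0.001], 0], [[0, 0, 0.001], 0], [[0, 0, 0.001], 0], [[0, 0, 0], 0]]'

```text
time: 9.37
eef_pos: [0.5633, -0.0902, 0.1133]
tcp_rot: [1.684, 2.651, -0.0]
contact_force: [-0.2, -3.8, 4.5]
gripper_width: 0.0189
gripper_force: 60.1
```

```bash
python3 - <<'E'
from h import *
go([.5628,-.0896,.114],115.3); print(state()['moment'])
ci=camera_info('wrist');a=capture('wrist')
s=capture('scene');x,y=285,250
A=cv2.resize(a[200:440,200:440],(400,400),interpolation=2);B=cv2.resize(s[y-35:y+35,x-35:x+35],(400,400),interpolation=2);save('c7.png',np.hstack([A,B]))
E
```

```text
t 9.37 at [ 0.5633 -0.0902  0.1133] yaw 115.14 z [ 5.e-04 -7.e-04 -1.e+00] shift [ 0.0007 -0.0002 -0.0007] turn -0.16 F [-0.2 -3.8  4.5] w 0.0189
[-0.83468639 -0.00836381 -0.02843476]
```

View pics/c7.png

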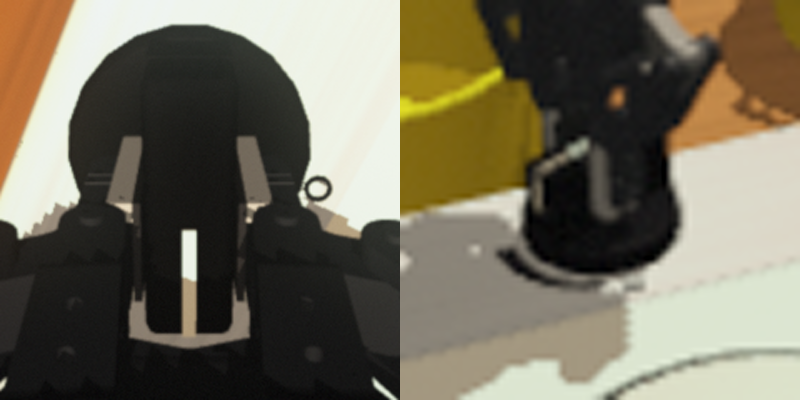

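The knob is almost at the strip and unslipped in the jaws. The force has now started to rise, so I push on.

>>> send_rows --targets '[[[0, 0, 0.002], 0], [[0, 0, 0.002], 0], [[0, 0, 0], 0]]'

```text
time: 9.72
eef_pos: [0.5635, -0.0901, 0.1129]
tcp_rot: [1.683, 2.65, 0.0]
contact_force: [-5.0, -2.6, 17.6]
gripper_width: 0.0188
gripper_force: 61.8
```

>>> send_rows --targets '[[[0, 0, 0.002], 0], [[0, 0, 0.002], 0], [[0, 0, 0], 0]]'

```text
time: 9.97
eef_pos: [0.5637, -0.0901, 0.1126]
tcp_rot: [1.681, 2.648, 0.001]
contact_force: [-11.2, -0.6, 30.2]
gripper_width: 0.0188
gripper_force: 63.6
```

>>> send_rows --targets '[[[0, 0, -0.004], 0], [[0, 0, -0.004], 0], [[0, 0, -0.002], 0], [[0, 0, 0], 0]]'

```text
time: 10.3
eef_pos: [0.5634, -0.0901, 0.1135]
tcp_rot: [1.685, 2.652, -0.0]
contact_force: [2.3, -3.5, -0.0]
gripper_width: 0.019
gripper_force: 59.9
```

>>> send_rows --targets '[[[0, 0, -0.002], 0], [[0, 0, 0], 0], [[0, 0, 0], 0]]'

```text
time: 10.55
eef_pos: [0.5632, -0.0901, 0.114]
tcp_rot: [-1.684, -2.651, 0.001]
contact_force: [3.2, -3.6, -5.2]
gripper_width: 0.019
gripper_force: 59.4
```

A 5 N pull doesn't lift it, so it has snapped home. Now I turn anticlockwise to off about the knob's axis.

>>> send_rows --targets '[[[0, 0, 0.002], 0], [[0, 0.0002, 0], -6.5], [[0, 0.0002, 0], -6.5], [[0, 0.0002, 0], -6.5], [[0, 0.0002, 0], -6.5], [[0, 0.0002, 0], -6.5], [[0, 0, 0], 0], [[0, 0, 0], 0]]'

```text
time: 11.22
eef_pos: [0.5641, -0.0896, 0.1134]
tcp_rot: [-0.875, -3.017, 0.001]
contact_force: [2.7, -5.1, -0.4]
gripper_width: 0.0191
gripper_force: 60.1
```

```bash
python3 - <<'E'
from h import *
go([.5628,-.0896,.114],181); print(state()['moment'])
E
```

```text
t 11.22 at [ 0.5641 -0.0896  0.1134] yaw 147.66 z [-6.e-04 -5.e-04 -1.e+00] shift [ 0.0011 -0.0006 -0.0006] turn -33.34 F [ 2.7 -5.1 -0.4] w 0.0191
[-1.06003533 -0.54882154 -0.02407818]
```

>>> send_rows --targets '[[[-0.0008, 0, 0], -6.5], [[-0.0005, 0, 0], -6.5], [[0, 0.0001, 0], -6.5], [[0, 0.0001, 0], -6.5], [[0, 0.0001, 0], -5], [[0, 0, 0], -4], [[0, 0, 0], 0], [[0, 0, 0], 0]]'

```text
time: 11.88
eef_pos: [0.565, -0.0887, 0.1135]
tcp_rot: [0.071, -3.14, -0.003]
contact_force: [2.0, -0.7, -1.4]
gripper_width: 0.019
gripper_force: 60.2
```

```bash
python3 - <<'E'
from h import *
go([.5628,-.0896,.114],181); print(state()['moment'])
E
```

```text
t 11.88 at [ 0.565  -0.0887  0.1135] yaw -177.42 z [-9.0e-04  2.2e-03 -1.0e+00] shift [ 0.0022 -0.0008 -0.0005] turn 1.58 F [ 2.  -0.7 -1.4] w 0.019
[-0.19786541 -0.58921628 -0.0486512 ]
```

>>> send_rows --targets '[[[0, 0, 0], -3], [[0, 0, 0], -3], [[0, 0, 0], 0], [[0, 0, 0], 0]]'

```text
time: 12.22
eef_pos: [0.565, -0.0886, 0.1135]
tcp_rot: [0.234, -3.132, -0.004]
contact_force: [3.2, 0.2, -2.0]
gripper_width: 0.0187
gripper_force: 60.0
```

```bash
python3 - <<'E'
from h import *
go([.5628,-.0896,.114],181); print(state()['moment'])
E
```

```text
t 12.22 at [ 0.565  -0.0886  0.1135] yaw -171.44 z [-8.0e-04  2.5e-03 -1.0e+00] shift [ 0.0023 -0.0007 -0.0005] turn 7.56 F [ 3.2  0.2 -2. ] w 0.0187
[ 0.09405207 -0.63557992 -0.06162342]
```

```bash
python3 - <<'E'
from h import *
import pickle
def line(b):
    m=(b.min(2)>130).astype(np.uint8);w=np.zeros_like(m);w[325:405,295:335]=1
    # line: bright columns against the dark bar, rows 342..395
    out=[]
    for r in range(342,398,4):
        xs=np.nonzero(b[r,300:328].min(1)>110)[0]
        if len(xs): out.append((r,300+xs.mean(),len(xs)))
    return np.array(out).round(1)
for n in ('w3.png','w4.png'): L=line(cv2.imread('pics/'+n));print(n,np.polyfit(L[:,0],L[:,1],1),L[:,2])
ci=camera_info('wrist');a=capture('wrist');save('w8.png',a);pickle.dump(ci,open('w8.pkl','wb'));L=line(a);print(np.polyfit(L[:,0],L[:,1],1),L.tolist())
B=cv2.resize(a[160:440,160:480],(800,600)[:2],interpolation=2) if 0 else a[100:460,80:560]; save('c8.png',B)
E
```

```text
w3.png [1.09890110e-02 3.09313187e+02] [9. 9. 9. 9. 8. 8. 8. 8. 8. 8. 8. 8. 8. 8.]
w4.png [8.79120879e-03 3.09621978e+02] [9. 8. 8. 8. 8. 7. 7. 7. 7. 7. 7. 7. 7. 7.]
[3.02197802e-03 3.11923626e+02] [[342.0, 313.0, 7.0], [346.0, 313.0, 7.0], [350.0, 313.0, 7.0], [354.0, 313.0, 7.0], [358.0, 313.0, 7.0], [362.0, 313.0, 7.0], [366.0, 313.0, 7.0], [370.0, 313.0, 7.0], [374.0, 313.0, 7.0], [378.0, 313.0, 7.0], [382.0, 313.0, 7.0], [386.0, 313.0, 7.0], [390.0, 313.5, 8.0], [394.0, 313.0, 9.0]]
```

View pics/c8.png

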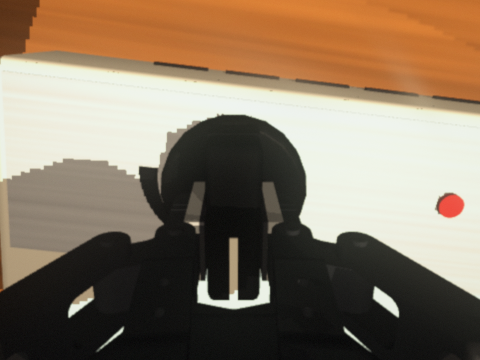

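The knob hasn't slipped in the jaws, and its pointer is now about 7° past the off mark. That is roughly the play in the fit. I make one more small step to feel the stop.

>>> send_rows --targets '[[[0, 0, 0], -3], [[0, 0, 0], 0], [[0, 0, 0], 0]]'

```text
time: 12.52
eef_pos: [0.565, -0.0886, 0.1135]
tcp_rot: [0.317, -3.125, -0.004]
contact_force: [4.4, 2.7, -4.2]
gripper_width: 0.0191
gripper_force: 59.7
```

```bash
python3 - <<'E'
from h import *
go([.5628,-.0896,.114],181); print(state()['moment'])
E
```

```text
t 12.52 at [ 0.565  -0.0886  0.1135] yaw -168.43 z [-7.0e-04  2.4e-03 -1.0e+00] shift [ 0.0024 -0.0006 -0.0005] turn 10.57 F [ 4.4  2.7 -4.2] w 0.0191
[ 0.52606522 -0.75154034 -0.0262123 ]
```

```bash
python3 - <<'E'
from h import *
a=capture('wrist');save('w9.png',a);b=cv2.imread('pics/w8.png')[:,:,::-1];c=cv2.imread('pics/w3.png')[:,:,::-1]
for im in(c,b,a):
    L=[]
    for r in range(340,396,3):
        g=im[r,296:332].astype(float).min(1);g=np.clip(g-60,0,None)
        # bar interior only
        L.append((r,296+(g*np.arange(36)).sum()/g.sum()))
    L=np.array(L);k=np.polyfit(L[:,0],L[:,1],1);print('slope deg',np.degrees(np.arctan(k[0])),'u@368',np.polyval(k,368))
    sk=[np.nonzero(im[r,200:430].max(1)<70)[0][[0,-1]]+200 for r in(240,255,265)];print(np.array(sk).tolist())
# bar edge: jaws vs. bar
E
```

```text
slope deg 0.6119841479583077 u@368 312.9988158427246
[[258, 367], [248, 377], [244, 381]]
slope deg 0.3806149403777773 u@368 313.25814906944197
[[259, 367], [249, 377], [245, 381]]
slope deg -0.07862363320260998 u@368 313.18377410524545
[[259, 367], [249, 377], [221, 381]]
```

>>> send_rows --targets '[[[0, 0, 0], 3.5], [[0, 0, 0], 3.5], [[0, 0, 0], 0], [[0, 0, 0], 0]]'

```text
time: 12.9
eef_pos: [0.5646, -0.0889, 0.1135]
tcp_rot: [0.129, -3.137, -0.003]
contact_force: [1.6, 3.5, -5.1]
gripper_width: 0.019
gripper_force: 59.6
```

```bash
python3 - <<'E'
from h import *
go([.5628,-.0896,.114],181); print(state()['moment'])
E
```

```text
t 12.9 at [ 0.5646 -0.0889  0.1135] yaw -175.28 z [-0.0016  0.0017 -1.    ] shift [ 0.0018 -0.0006 -0.0004] turn 3.72 F [ 1.6  3.5 -5.1] w 0.019
[ 0.62286083 -0.60873543 -0.05949129]
```

Now a short push down to confirm it is home, then release and rise.

>>> send_rows --targets '[[[0, 0, 0.003], 0], [[0, 0, 0.003], 0], [[0, 0, 0.002], 0], [[0, 0, 0], 0], [[0, 0, -0.003], 0], [[0, 0, -0.003], 0], [[0, 0, 0], 0]]'

```text
time: 13.48
eef_pos: [0.5647, -0.0892, 0.1133]
tcp_rot: [0.129, -3.139, -0.001]
contact_force: [-2.4, 4.5, 6.3]
gripper_width: 0.0192
gripper_force: 61.0
```

>>> send_rows --targets '[[[0, 0, 0], 0], [[0, 0, 0], 0], [[0, 0, 0], 0], [[0, 0, 0], 0]]' --hand 0.05

```text
time: 13.82
eef_pos: [0.5652, -0.0904, 0.112]
tcp_rot: [0.127, -3.139, 0.002]
contact_force: [0.4, -0.4, -0.7]
gripper_width: 0.0502
gripper_force: 0.0
```

>>> send_rows --targets '[[[0, 0, -0.02], 0], [[0, 0, -0.025], 0], [[0, 0, -0.03], 0], [[0, 0, -0.03], 0], [[-0.02, 0, 0], 0], [[-0.02, 0, 0], 0], [[0, 0, 0], 0], [[0, 0, 0], 0]]'

```text
time: 14.48
eef_pos: [0.6054, -0.0867, 0.2164]
tcp_rot: [0.128, -3.138, 0.001]
contact_force: [-1.3, 0.2, -0.6]
gripper_width: 0.0499
gripper_force: 0.0
```

```bash
python3 - <<'E'
from h import *
go([.5628,-.0896,.114],181)
ci=camera_info('wrist');a=capture('wrist');save('w10.png',a)
def lines(im,p,r):
    w=np.zeros(im.shape[:2],np.uint8);cv2.circle(w,tuple(map(int,p)),r,1,-1)
    n,l,s,c=cv2.connectedComponentsWithStats(((im.min(2)>120)&(w>0)).astype(np.uint8))
    for i in range(1,n):
        if s[i,4]<8: continue
        ys,xs=np.nonzero(l==i);q=np.stack([xs,ys],1).astype(np.float32)
        print(s[i],c[i].round(1),cv2.minAreaRect(q))
    return
C=[.5625,-.0875,.12]
p=proj(ci,C);print(p,proj(ci,[.5625+.031,-.0875,.121]));lines(a,p,60)
for n in('top','scene'):
    t=capture(n);save(n+'10.png',t);c=camera_info(n);p=proj(c,C);print(n,p,proj(c,[.5935,-.0875,.121]));lines(t,p,18)
E
```

```text
t 14.48 at [ 0.6054 -0.0867  0.2164] yaw -175.33 z [-1.4e-03 -4.0e-04 -1.0e+00] shift [0.0426 0.0006 0.1024] turn 3.67 F [-1.3  0.2 -0.6] w 0.0499
[316.21858415 179.61869546] [312.09591066 229.85812941]
[ 257  119  120  121 3382] [329.3 188.6] ((316.0000305175781, 178.99998474121094), (118.79393005371094, 118.79393005371094), 45.0)
top [354.52735781 237.55016783] [354.23097357 220.76807267]
scene [284.45940949 239.31420136] [288.32782731 246.48707482]
[284 240   5   7  13] [286.  242.8] ((286.1153564453125, 242.92303466796875), (7.211102485656738, 1.3867504596710205), 56.3099365234375)
[292 241  10  10  52] [297.4 244.2] ((297.7500305175781, 243.75003051757812), (9.192388534545898, 8.485280990600586), 45.0)
[269 248   4   3   8] [270.5 248.8] ((270.5, 249.0), (2.0, 3.0), 90.0)
```

```bash
python3 - <<'E'
from h import *
a=cv2.imread('pics/w10.png')[:,:,::-1];ci=camera_info('wrist')
pts=[]
for r in range(170,240,3):
    g=np.clip(a[r,298:336].astype(float).min(1)-60,0,None); xs=np.nonzero(g)[0]
    print(r,(298+xs[0],298+xs[-1],round(298+(g*np.arange(38)).sum()/g.sum(),1)) if len(xs) else '-',end='; ')
    if len(xs) and xs[-1]-xs[0]<12: pts.append((298+(g*np.arange(38)).sum()/g.sum(),r))
pts=np.array(pts,np.float32);vx,vy,x0,y0=cv2.fitLine(pts,2,0,.01,.01).ravel()
if vy<0:vx,vy=-vx,-vy
for k in(y0-15,y0+15):pass
A=plane(ci,x0-15*vx,y0-15*vy,.121);B=plane(ci,x0+15*vx,y0+15*vy,.121);d=B-A
print('\npointer',np.degrees(np.arctan2(d[1],d[0])),A,B,'top end',plane(ci,*pts[0],.121))
m=(a.max(2)<60).astype(np.uint8);m[330:]=0
w=np.zeros_like(m);cv2.circle(w,(316,190),75,1,-1);n,l,s,c=cv2.connectedComponentsWithStats(m&w);i=1+np.argmax(s[1:,4]);print(s[i],c[i])
E
```

```text
170 (np.int64(325), np.int64(335), np.float64(331.7)); 173 (np.int64(326), np.int64(335), np.float64(333.4)); 176 (np.int64(333), np.int64(335), np.float64(334.0)); 179 (np.int64(333), np.int64(335), np.float64(334.3)); 182 -; 185 (np.int64(312), np.int64(318), np.float64(314.8)); 188 (np.int64(312), np.int64(318), np.float64(314.8)); 191 (np.int64(312), np.int64(318), np.float64(314.8)); 194 (np.int64(312), np.int64(318), np.float64(314.7)); 197 (np.int64(312), np.int64(318), np.float64(314.7)); 200 (np.int64(312), np.int64(318), np.float64(314.7)); 203 (np.int64(312), np.int64(318), np.float64(314.6)); 206 (np.int64(312), np.int64(318), np.float64(314.6)); 209 (np.int64(312), np.int64(318), np.float64(314.6)); 212 (np.int64(311), np.int64(318), np.float64(314.5)); 215 (np.int64(311), np.int64(335), np.float64(319.8)); 218 (np.int64(298), np.int64(335), np.float64(323.6)); 221 (np.int64(298), np.int64(335), np.float64(323.3)); 224 (np.int64(298), np.int64(335), np.float64(323.2)); 227 (np.int64(298), np.int64(335), np.float64(320.4)); 230 (np.int64(298), np.int64(335), np.float64(317.4)); 233 (np.int64(298), np.int64(335), np.float64(316.6)); 236 (np.int64(298), np.int64(335), np.float64(316.6)); 239 (np.int64(298), np.int64(335), np.float64(316.5)); 
pointer -25.44370404191835 [ 0.56023497 -0.08056191  0.121     ] [ 0.57661059 -0.08835294  0.121     ] top end [ 0.55492091 -0.07862066  0.121     ]
[ 268  147   76   81 3418] [301.28642481 186.81304857]
```

```bash
python3 - <<'E'
from h import *
ci=camera_info('wrist');cs=camera_info('scene')
A=plane(ci,314.8,185,.121);B=plane(ci,314.5,212,.121);d=B-A;print('pointer',np.degrees(np.arctan2(d[1],d[0])))
print(tri(ci,(314.8,183.5),cs,(284.3,240.3)))
for n in('top','scene'):
    a=cv2.imread('pics/%s10.png'%n).astype(int);b=cv2.imread('pics/%s0.png'%n[0]).astype(int)
    D=(abs(a-b).max(2)>60)
    for nm,(u,v) in dict(pan=((232,130) if n=='top' else (412,260)),lid=((350,140) if n=='top' else (315,305)),jar=((98,308) if n=='top' else (430,200)),fitted=((243,243) if n=='top' else (366,230))).items(): print(n,nm,D[v-25:v+25,u-25:u+25].mean().round(3))
E
```

```text
pointer 4.02851214217427
(array([ 0.56398363, -0.08815085,  0.11842742]), np.float64(0.00047223692816098824))
top pan 0.0
top lid 0.421
top jar 0.0
top fitted 0.0
scene pan 0.0
scene lid 0.0
scene jar 0.0
scene fitted 0.0
```

```bash
python3 -c "
from h import *
print(sign_off())"
```

```text
the job is handed in; nothing more can be done
None
```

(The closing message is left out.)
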